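# Load the target post and shut the bay's sliding hatch

### The arm

A 6-joint arm with a two-finger parallel gripper is mounted at the origin on the work surface. World frame = base frame: x ahead of the robot, y to its left, z up, the work surface at z = 0. Lengths are in m, angles in rad, forces in N, time in s.
With the tool pointing down it reaches from about 0.375 to 0.925 m from the base axis. Payload 5.7 kg.
Tool frame: the origin (TCP) lies at the centre of the arm's flange, where the gripper is bolted on; the fingertips stand 182 mm ahead of it and the grasp point (between the pads) lies 163 mm ahead of it (robot.tip_extent is the distance from the TCP to the fingertips, in m); z points along the fingers, y is the line along which they close (so a half turn about z gives the same grasp; the last joint's range is limited). The gripper opens to 88 mm and grips with 3 to 60 N. Pads are 20 mm wide; open, the fingers measure 115 mm over their backs; the gripper's body (75 mm by 178 mm) begins 61 mm behind the grasp point.
Start: joints at [-1.407, 0.359, 1.51, -0, 1.272, -0.115], TCP at [0.165, -0.577, 0.405] pointing down, gripper open.
Joint ranges: [-2.97, 2.97], [-1.01, 2.36], [0.21, 2.38], [-0.96, 4.11], [0.2, 2.71], [-2.98, 2.98]. Speed limits (rad/s): [2.39, 2.39, 3.14, 3.14, 3.14, 3.14].

### API

Orientations are given as a unit quaternion [w, x, y, z].
In Python, from rig import robot, eyes gives the robot as it stands.
- The arm moves only by the tool jog_arm, never from a script. Its argument "motion" is a list of rows, each an object of numbers: "dx", "dy", "dz": the shift along the tool's x, y, z in m; "ax", "ay", "az": the turn, a rotation vector about the tool's x, y, z in degrees; "fingers": the finger opening in m, from 0 to 0.0878. A call has 1 to 12 rows; each row shifts and turns the commanded pose from where the row before left it, along the tool's axes as they then stand; what a row does not reach is not made up. A row lasts 1/8 s, in which the tool goes at most 62.5 mm and 10.7 degrees, less where a joint would pass 70% of its speed; a pose out of reach is approached as far as the arm can. A call is refused whole if a number of a shift passes 0.0625 or a number of a turn 10.7, either way. A call with a gripper value outside its range is refused whole. The fingers move at their own pace and stop on an object; "force" is the grip in N (left out, the last holds). Time passes only in rows, so rows that do not move let the fingers close. It gives the time, the measured TCP pose, the force, the opening and the grip force at its end, in the units of the state.
- robot.get_obs(): the state, without advancing time (a new reading comes with each control period).
- eyes.get_image(name): name is "scene" or "top" or "wrist"; returns a dict with "frame" (400x640x3 uint8, red, green, blue), "intrinsics" (3x3 intrinsics, pixels), "k1" (the pictures are not rectified: a ray, as slopes to the right and down, at radius r is drawn at 1 + k1 r^2 times it, then the intrinsics apply), "view" (4x4, takes a point from world to camera coordinates); the wrist camera has in their place "mount" (4x4, takes a point from camera to tool coordinates, whose origin is the TCP and whose axes are the flange's). Camera axes: x right, y down, z forward; pixel columns grow to the right and rows downward; lengths in m; the calibration is good to about 2 mm. A picture is of the moment at which its call begins: read the wrist's pose just before it. There is no depth.
- robot.finish_job(): hands the job in; it is judged then, once.
The state is a dict: "time": time; "joints": joint angles; "joint_velocities": joint speeds; "joint_torque": joint torques, N m; "ee_pos": TCP position; "tcp_rot": TCP orientation; "contact_force": force on the tool from outside, world axes, zero at the start; "moment": the same for the moment, N m; "opening": finger opening in m; "finger_force": force on a finger pad.
Only numpy, scipy, OpenCV 4.12 (cv2) and the standard library are available. Lean on these libraries where they do the work, as an engineer would, in place of code of your own. Each camera call takes 0.05 s, during which the arm holds its last target. There are 200 camera calls.

### The job

Stand the steel target post upright inside the open chamber of the instrument bay. Then push the sliding hatch along its rails, against the spring buffer, fully home until the spring latch pops up behind it and keeps it shut; push firmly but never with more than 20 N. Leave the motor, the cup and the screwdriver where they are.

Things in the scene. Friction and masses are not known exactly. Their poses are not given: they have to be found in the camera images.
- bay: Fixed instrument bay, 212 mm (x) x 425 mm (y). Origin on the table below the centre of its chamber; z up, +y is the way the hatch closes. Chamber, open at the top: inside |x| < 85, |y| < 80 mm, floor 10 mm and walls 85 mm above the table. Aluminium rails at |x| = 85 to 106 mm, y = -290 to +120 mm, tops 103 mm above the table; towards -y they stand free on posts.
- chamber (a point): Centre of the chamber floor, 10 mm above the table; axes as the bay.
- frame: Black end frame of the bay, 212 mm wide, 110 mm high, fixed to it; origin at the bay's y = +90, z = 90 mm, axes as the bay. In it sits a steel stop bar; its face, where the hatch ends, is clamped up to 12 mm to either side (y) of this origin, differently each time and not measured: feel for it. A sprung rubber buffer 6 mm out of the face presses back with 4 N when met, 9 N with the hatch home.
- hatch: Flat aluminium hatch, 188 mm (x) x 180 mm (y) x 10 mm, 0.5 to 0.8 kg, sliding in the rails with 2 mm play. Origin: centre of its underside, 85 mm above the table; axes as the bay. Starts 110 to 160 mm open (origin at -110 to -160 mm in the bay's y); home is with its +y edge on the stop bar (origin within 12 mm of y = 0). Rail friction 2 to 6 N, unknown; it stays where it is left.
- tab (a point): Middle of the top edge of the push tab that stands up from the hatch's middle, 130 mm above the table; axes as the hatch. The tab is 70 mm wide (x), 8 mm thick (y) and 35 mm high; push on its -y face, or pinch it.
- latch (a joint): Spring latch, a steel block 30 mm (x) x 12 mm (y), tied to the stop bar 188 mm to its -y side. In m: 0.008 while the hatch lies over it and holds it down, 0 when popped up behind the hatch's trailing edge, only with the hatch within about 1.5 mm of the stop bar. A closing push of about 10 to 16 N gets there; beyond it the stop is hard. Unlatched, the buffer shoves the hatch back some mm.
- post: Loose steel target post, 58 mm high, 0.17 to 0.31 kg: round foot 48 mm across and 8 mm thick, then a round stem 28 mm across from 12 mm up to the top. Stands on the table; origin at the centre of its underside, z up.
- motor: Loose small square motor, 42 x 42 x 40 mm, standing; bystander. Origin at the centre of its underside.
- cup: Loose white plastic cup, 64 mm across and 55 mm high; bystander. Origin at the centre of its underside.
- driver: Loose screwdriver lying on the table, about 200 mm long; bystander. Origin near its middle, on its underside.
Not all that is in view belongs to the job. What is shaped like the post but green or turquoise is not meant.

How it is judged:
By the outcome, as a careful person would: the job done as asked, in the order asked, and still so for the second after the job is handed in, with the robot touching nothing.
It also fails if it takes over 64 s, if anything falls off the work surface, if the arm or the gripper's body presses on something with over 40 N, if the wrist force passes 120 N, or if a joint passes its speed limit or range.

## Working session

There is one attempt and no reset: what is moved stays moved. The work goes in short steps, Python scripts to look and compute and a tool call to move; the robot and the scene stay as the last step left them, time stands still between calls to the robot, and variables do not carry over. Pictures are saved under pics/ and viewed, at most 10 in all, crops included, and the job is handed in when it is done.

Besides the shell and the picture viewer there is one more tool, called after "Request:" in YAML: its name, and indented under it one key for each argument. jog_arm: Moves the arm, as the interface text tells. Its arguments: {"type":"object","properties":{"motion":{"type":"array","items":{"type":"object","properties":{"dx":{"type":"number"},"dy":{"type":"number"},"dz":{"type":"number"},"ax":{"type":"number"},"ay":{"type":"number"},"az":{"type":"number"},"fingers":{"type":"number"}}}},"force":{"type":"number"}},"required":["motion"]}

```bash
mkdir -p pics
cat > h.py <<'E'
import numpy as np, cv2
from scipy.spatial.transform import Rotation as R
from rig import robot, eyes
def Rt(o): q=o["tcp_rot"]; return R.from_quat([q[1],q[2],q[3],q[0]]).as_matrix()
def grab(name,save=None):
    o=robot.get_obs(); d=eyes.get_image(name)
    if name=="wrist":
        T=np.eye(4);T[:3,:3]=Rt(o);T[:3,3]=o["ee_pos"]; C=T@np.array(d["mount"])
    else: C=np.linalg.inv(np.array(d["view"]))
    d["C"]=C
    if save: cv2.imwrite("pics/"+save,d["frame"][:,:,::-1])
    return d
def ray(d,u,v):
    K=np.array(d["intrinsics"]);k=d["k1"]
    x,y=(u-K[0,2])/K[0,0],(v-K[1,2])/K[1,1]
    rd=np.hypot(x,y); r=rd
    for _ in range(30): r=rd/(1+k*r*r)
    s=r/rd if rd>0 else 1
    return d["C"][:3,3], d["C"][:3,:3]@np.array([x*s,y*s,1])
def onz(d,u,v,z):
    o,r=ray(d,u,v); return o+r*(z-o[2])/r[2]
def proj(d,p):
    K=np.array(d["intrinsics"]);k=d["k1"]
    c=np.linalg.inv(d["C"])@np.append(p,1); a=c[:2]/c[2]; a=a*(1+k*(a@a))
    return K[0,0]*a[0]+K[0,2],K[1,1]*a[1]+K[1,2]
E
python3 - <<'E'
from h import *
for n in ["scene","top","wrist"]:
    d=grab(n,n+"0.png"); print(n,d["C"].round(3).tolist(),np.array(d["intrinsics"])[0,0],d["k1"])
print(robot.get_obs())
E
```

```text
scene [[-0.23, 0.811, -0.538, 0.936], [0.973, 0.188, -0.133, 0.156], [-0.007, -0.554, -0.832, 0.749], [0.0, 0.0, 0.0, 1.0]] 369.4470659517313 0.002754992886353835
top [[-0.017, -0.995, 0.097, 0.428], [-1.0, 0.018, 0.007, 0.036], [-0.009, -0.097, -0.995, 0.982], [0.0, 0.0, 0.0, 1.0]] 417.1764491103521 -0.08811985587151099
wrist [[0.275, -0.925, -0.263, 0.237], [-0.961, -0.265, -0.073, -0.555], [-0.002, 0.273, -0.962, 0.384], [0.0, 0.0, 0.0, 1.0]] 287.2599174010872 -0.04596723885280722
{'time': 0.15, 'joints': array([-1.40708340e+00,  3.59347227e-01,  1.51115533e+00, -1.41797961e-05,
        1.27249409e+00, -1.15110681e-01]), 'joint_velocities': array([ 2.22563522e-03, -2.32934088e-03, -2.56360258e-03, -5.72068887e-04,
       -7.20667985e-05, -1.12540535e-03]), 'joint_torque': array([ 1.82057174e-03, -5.15757394e+01, -2.71009594e+01,  6.74176938e-02,
        3.07685696e-02, -7.04320655e-05]), 'ee_pos': array([ 0.16507575, -0.57657208,  0.40400879]), 'tcp_rot': array([-7.01623005e-04,  9.90297369e-01,  1.38962683e-01, -2.38309065e-05]), 'contact_force': array([1.11909468, 0.26738916, 1.33337982]), 'moment': array([-0.02283227,  0.00200547, -0.02353678]), 'finger_force': 0.0, 'opening': 0.08767053064271683}
```

View pics/top0.png

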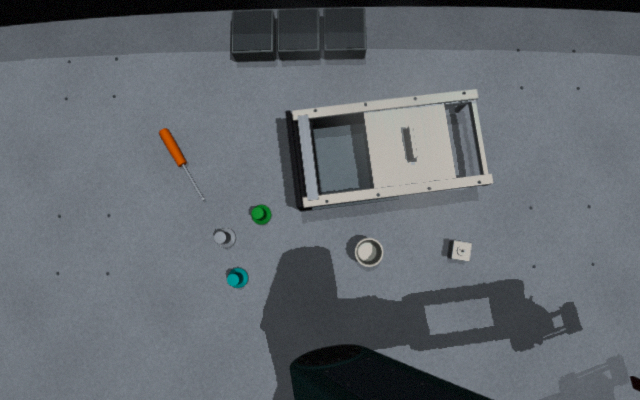

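View pics/scene0.png

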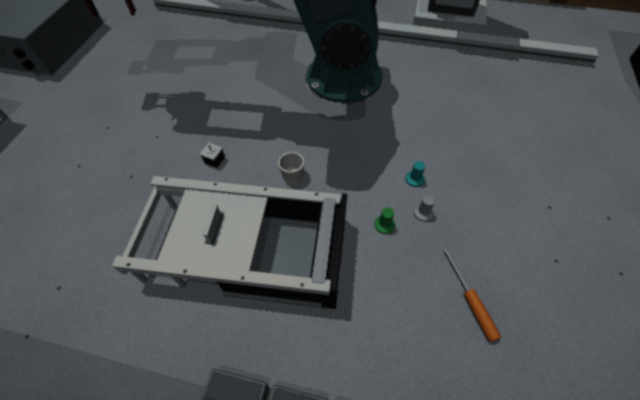

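Top view: the grey post stands at about (222,238), between the green decoy (261,214) and the turquoise one (237,278). The bay spans (290,90) to (493,210) with its frame on the left, and the tab is at (409,144). The scene view agrees, with the post at (427,208).

Run:
```python
from h import *
d=grab("top"); f=d["frame"]
a=cv2.resize(f[80:220,280:500],None,fx=3.6,fy=3.6,interpolation=cv2.INTER_CUBIC)
cv2.imwrite("pics/topbay.png",a[:,:,::-1])
# rails: bright mask -> min area rect
g=cv2.cvtColor(f,cv2.COLOR_RGB2GRAY)
for n,dd in (("top",d),("scene",grab("scene"))):
    g=cv2.cvtColor(dd["frame"],cv2.COLOR_RGB2GRAY)
    m=(g>150).astype(np.uint8)
    N,l,s,c=cv2.connectedComponentsWithStats(m)
    for i in range(1,N):
        if s[i,4]>25: print(n,s[i].tolist(),c[i].round(1).tolist())
for p in [(476,91),(290,112),(493,184),(300,208)]: print(p,onz(d,*p,.103).round(4))
print("post",onz(d,221,237,.058).round(4),onz(d,227,239,.008).round(4),"tab",onz(d,405,143,.13))
```

```text
top [292, 89, 186, 31, 1597] [385.7, 103.5]
top [302, 100, 191, 107, 8423] [403.8, 155.6]
top [355, 238, 28, 29, 101] [369.2, 252.0]
top [452, 241, 20, 20, 301] [461.6, 250.4]
top [358, 243, 14, 17, 186] [364.6, 250.6]
(476, 91) [ 0.7518 -0.2956  0.103 ]
(290, 112) [0.7096 0.1148 0.103 ]
(493, 184) [ 0.544  -0.3199  0.103 ]
(300, 208) [0.4998 0.0952 0.103 ]
post [0.4418 0.2753 0.058 ] [0.4377 0.274  0.008 ] tab [ 0.62979352 -0.12731471  0.13      ]
```

View pics/topbay.png

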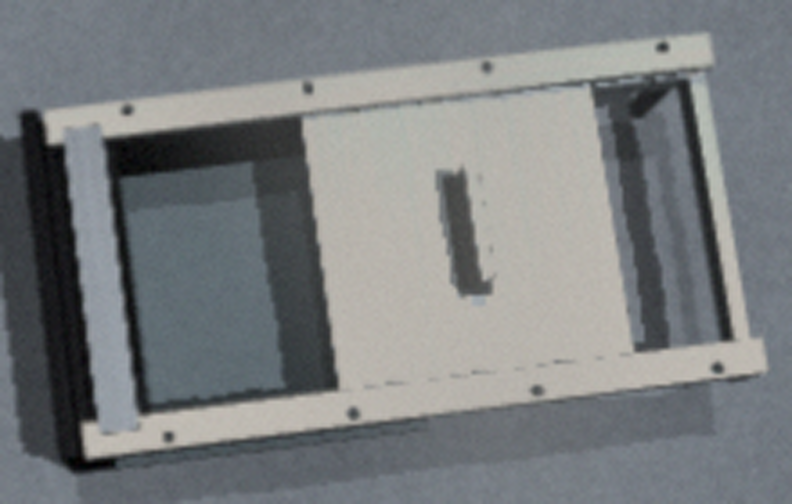

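Top crop: rail ends lie at crop pixels (710,33), (765,372), (84,460) and (43,112). The hatch's front edge runs (302,118)–(338,388), its rear edge (592,85)–(634,352), and the bar face (103,125)–(138,430). The tab top is near (450,230).

```bash
cat >> h.py <<'E'
def plan(way,dyaw,n):
    "rows (tool shift mm, az deg) from the present pose through n straight steps to world point, turning dyaw deg about world z"
    o=robot.get_obs(); p=np.array(o["ee_pos"]); Rm=Rt(o); D=np.array(way)-p
    for i in range(n):
        s=Rm.T@(D/n); print(i,(s*1000).round(1).tolist(),round(-dyaw/n,2))
        Rm=R.from_rotvec([0,0,np.radians(dyaw/n)]).as_matrix()@Rm
E
python3 - <<'E'
from h import *
d=grab("top")
c=lambda x,y:(x/3.6+280-.36,y/3.6+80-.36)
W=np.array([onz(d,*c(*p),.103)[:2] for p in [(710,33),(765,372),(84,460),(43,112)]])
M=np.array([(.106,-.29),(-.106,-.29),(-.106,.12),(.106,.12)])
mw,mm=W.mean(0),M.mean(0)
A=(W-mw);B=(M-mm)
yaw=np.arctan2((B[:,0]*A[:,1]-B[:,1]*A[:,0]).sum(),(A*B).sum())
Rb=np.array([[np.cos(yaw),-np.sin(yaw)],[np.sin(yaw),np.cos(yaw)]])
t=mw-Rb@mm
print("yaw",np.degrees(yaw),"t",t,"res",((Rb.T@(W-t).T).T-M).round(4).tolist())
np.savez("bay.npz",yaw=yaw,t=t)
bay=lambda p,z:(Rb.T@(onz(d,*c(*p),z)[:2]-t)).round(4)
print("hatch",[bay(p,.095) for p in [(302,118),(338,388),(592,85),(634,352)]])
print("bar",[bay(p,.105) for p in [(103,125),(138,430)]])
print("tab",bay((450,230),.13))
# post blobs: triangulate stem top from both views
s=grab("scene")
for n,dd in (("top",d),("scene",s)):
    h=cv2.cvtColor(dd["frame"],cv2.COLOR_RGB2HSV)
    for nm,lo,hi in (("green",45,75),("teal",80,100)):
        m=cv2.inRange(h,(lo,130,60),(hi,255,255)); N,l,st,ce=cv2.connectedComponentsWithStats(m)
        i=1+st[1:,4].argmax(); print(n,nm,ce[i].round(1),onz(dd,*ce[i],.02).round(3))
print("post scene",onz(s,427,201,.058))
E
```

```text
yaw 6.171743566009981 t [ 0.61996817 -0.01945756] res [[0.0001, -0.0015], [0.0006, 0.0009], [-0.0007, 0.0005], [-0.0001, 0.0001]]
hatch [array([ 0.0848, -0.0356]), array([-0.0822, -0.0344]), array([ 0.0841, -0.2156]), array([-0.0828, -0.2145])]
bar [array([0.0925, 0.085 ]), array([-0.0933,  0.0868])]
tab [-0.0029 -0.1074]
top green [260.5 214. ] [0.494 0.193 0.02 ]
top teal [236.9 277.8] [0.348 0.248 0.02 ]
scene green [380.3 226.6] [0.513 0.186 0.02 ]
scene teal [412.1 180.1] [0.366 0.242 0.02 ]
post scene [0.44666017 0.2759228  0.058     ]
```

```bash
cat >> h.py <<'E'
def planw(ways):
    o=robot.get_obs(); p=np.array(o["ee_pos"]); Rm=Rt(o)
    for w,dyaw,n in ways:
        D=np.array(w)-p; p=np.array(w); print(w)
        for i in range(n):
            print("  ",(Rm.T@(D/n)).round(4).tolist(),round(-dyaw/n,2))
            Rm=R.from_rotvec([0,0,np.radians(dyaw/n)]).as_matrix()@Rm
E
python3 - <<'E'
from h import *
planw([((.45,-.33,.4),40,7),((.56,0,.4),40.2,7),((.443,.275,.36),0,6)])
E
```

```text
(0.45, -0.33, 0.4)
   [0.0488, -0.0227, 0.0006] -5.71
   [0.0508, -0.0177, 0.0006] -5.71
   [0.0524, -0.0126, 0.0006] -5.71
   [0.0533, -0.0073, 0.0006] -5.71
   [0.0538, -0.0019, 0.0006] -5.71
   [0.0537, 0.0034, 0.0006] -5.71
   [0.0531, 0.0088, 0.0006] -5.71
(0.56, 0, 0.4)
   [0.0479, -0.0134, 0.0] -5.74
   [0.049, -0.0085, 0.0] -5.74
   [0.0496, -0.0036, 0.0] -5.74
   [0.0497, 0.0014, 0.0] -5.74
   [0.0493, 0.0064, -0.0] -5.74
   [0.0484, 0.0113, -0.0] -5.74
   [0.047, 0.0161, -0.0] -5.74
(0.443, 0.275, 0.36)
   [0.0477, -0.0145, 0.0067] 0.0
   [0.0477, -0.0145, 0.0067] 0.0
   [0.0477, -0.0145, 0.0067] 0.0
   [0.0477, -0.0145, 0.0067] 0.0
   [0.0477, -0.0145, 0.0067] 0.0
   [0.0477, -0.0145, 0.0067] 0.0
```

Request:
jog_arm:
  motion:
    - {"dx": 0.049, "dy": -0.023, "az": -5.7}
    - {"dx": 0.051, "dy": -0.018, "az": -5.7}
    - {"dx": 0.052, "dy": -0.013, "az": -5.7}
    - {"dx": 0.053, "dy": -0.007, "az": -5.7}
    - {"dx": 0.054, "dy": -0.002, "az": -5.7}
    - {"dx": 0.054, "dy": 0.003, "az": -5.7}
    - {"dx": 0.053, "dy": 0.009, "az": -5.7}
    - {"dx": 0.048, "dy": -0.013, "az": -5.7}
    - {"dx": 0.049, "dy": -0.008, "az": -5.7}
    - {"dx": 0.05, "dy": -0.004, "az": -5.7}
    - {"dx": 0.05, "dy": 0.001, "az": -5.7}
    - {"dx": 0.049, "dy": 0.006, "az": -5.7}

```text
invalid input
```

Request:
jog_arm:
  motion:
    - {"dx": 0.048, "dy": 0.011, "az": -5.8}
    - {"dx": 0.047, "dy": 0.016, "az": -5.8}
    - {"dx": 0.048, "dy": -0.0145, "dz": 0.0067}
    - {"dx": 0.048, "dy": -0.0145, "dz": 0.0067}
    - {"dx": 0.048, "dy": -0.0145, "dz": 0.0067}
    - {"dx": 0.048, "dy": -0.0145, "dz": 0.0067}
    - {"dx": 0.048, "dy": -0.0145, "dz": 0.0067}
    - {"dx": 0.048, "dy": -0.0145, "dz": 0.0067}
    - {"fingers": 0.0878}
    - {"fingers": 0.0878}

```text
invalid input
```

Run:
```python
from h import *
d=grab("wrist","w1.png"); o=robot.get_obs(); r=Rt(o)
print(o["time"],o["ee_pos"].round(4),np.degrees(np.arctan2(r[1,0],r[0,0])),o["joints"].round(2),proj(d,[.442,.275,.058]),proj(d,[.442,.275,.0]))
```

```text
0.4 [ 0.1651 -0.5768  0.4045] 15.974289218523653 [-1.41  0.36  1.51 -0.    1.27 -0.12] (np.float64(245.65421802580275), np.float64(149.32025038370773)) (np.float64(-32.632817044020385), np.float64(-45.402374345441416))
```

View pics/w1.png

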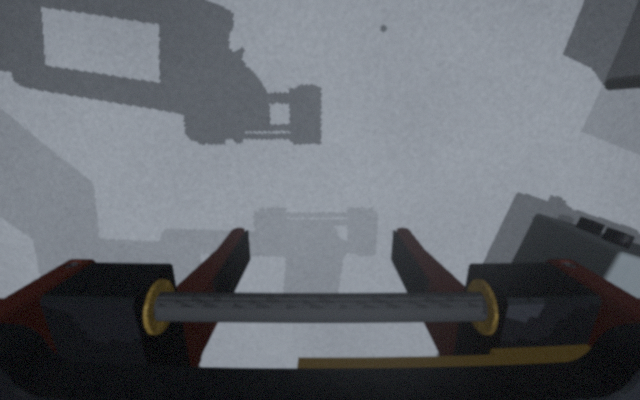

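The wrist view shows only the bare table below the start pose, with the fingers at (240,240) and (400,240). The moves were refused, so I'll probe the row format.

Request:
jog_arm:
  motion:
    - {"dx": 0.049, "dy": -0.023, "dz": 0, "ax": 0, "ay": 0, "az": -5.7, "fingers": 0.0878}

```text
time: 0.52
ee_pos: [0.2047, -0.543, 0.4046]
tcp_rot: [0.001, 0.982, 0.187, -0.0]
contact_force: [0.5, 0.0, -0.0]
opening: 0.088
finger_force: 0.0
```

Request:
jog_arm:
  motion:
    - {"dx": 0.051, "dy": -0.018, "dz": 0, "ax": 0, "ay": 0, "az": -5.7, "fingers": 0.0878}
    - {"dx": 0.052, "dy": -0.013, "dz": 0, "ax": 0, "ay": 0, "az": -5.7, "fingers": 0.0878}
    - {"dx": 0.053, "dy": -0.007, "dz": 0, "ax": 0, "ay": 0, "az": -5.7, "fingers": 0.0878}
    - {"dx": 0.054, "dy": -0.002, "dz": 0, "ax": 0, "ay": 0, "az": -5.7, "fingers": 0.0878}
    - {"dx": 0.054, "dy": 0.003, "dz": 0, "ax": 0, "ay": 0, "az": -5.7, "fingers": 0.0878}
    - {"dx": 0.053, "dy": 0.009, "dz": 0, "ax": 0, "ay": 0, "az": -5.7, "fingers": 0.0878}
    - {"dx": 0.048, "dy": -0.013, "dz": 0, "ax": 0, "ay": 0, "az": -5.7, "fingers": 0.0878}
    - {"dx": 0.049, "dy": -0.008, "dz": 0, "ax": 0, "ay": 0, "az": -5.7, "fingers": 0.0878}
    - {"dx": 0.05, "dy": -0.004, "dz": 0, "ax": 0, "ay": 0, "az": -5.7, "fingers": 0.0878}
    - {"dx": 0.05, "dy": 0.001, "dz": 0, "ax": 0, "ay": 0, "az": -5.7, "fingers": 0.0878}
    - {"dx": 0.049, "dy": 0.006, "dz": 0, "ax": 0, "ay": 0, "az": -5.7, "fingers": 0.0878}

```text
time: 1.9
ee_pos: [0.5293, -0.0918, 0.4049]
tcp_rot: [0.0, 0.74, 0.673, 0.0]
contact_force: [0.5, 0.9, 0.1]
opening: 0.088
finger_force: 0.0
```

Request:
jog_arm:
  motion:
    - {"dx": 0.048, "dy": 0.011, "dz": 0, "ax": 0, "ay": 0, "az": -5.8, "fingers": 0.0878}
    - {"dx": 0.047, "dy": 0.016, "dz": 0, "ax": 0, "ay": 0, "az": -5.8, "fingers": 0.0878}
    - {"dx": 0.048, "dy": -0.0145, "dz": 0.0067, "ax": 0, "ay": 0, "az": 0, "fingers": 0.0878}
    - {"dx": 0.048, "dy": -0.0145, "dz": 0.0067, "ax": 0, "ay": 0, "az": 0, "fingers": 0.0878}
    - {"dx": 0.048, "dy": -0.0145, "dz": 0.0067, "ax": 0, "ay": 0, "az": 0, "fingers": 0.0878}
    - {"dx": 0.048, "dy": -0.0145, "dz": 0.0067, "ax": 0, "ay": 0, "az": 0, "fingers": 0.0878}
    - {"dx": 0.048, "dy": -0.0145, "dz": 0.0067, "ax": 0, "ay": 0, "az": 0, "fingers": 0.0878}
    - {"dx": 0.048, "dy": -0.0145, "dz": 0.0067, "ax": 0, "ay": 0, "az": 0, "fingers": 0.0878}
    - {"dx": 0, "dy": 0, "dz": 0, "ax": 0, "ay": 0, "az": 0, "fingers": 0.0878}

```text
time: 3.02
ee_pos: [0.4424, 0.28, 0.3641]
tcp_rot: [-0.001, 0.668, 0.744, -0.0]
contact_force: [0.2, -1.1, -0.2]
opening: 0.088
finger_force: 0.0
```

Run:
```python
from h import *
d=grab("wrist","w2.png"); o=robot.get_obs(); r=Rt(o)
print(o["time"],o["ee_pos"].round(4),np.degrees(np.arctan2(r[1,0],r[0,0])),o["joints"].round(2),proj(d,[.442,.275,.058]),proj(d,[.442,.275,.0]))
```

```text
3.075 [0.4432 0.2787 0.3644] 96.16222112497233 [ 0.43  0.29  1.72 -0.    1.13  0.32] (np.float64(319.83567663742605), np.float64(198.89923180349797)) (np.float64(319.91448184026945), np.float64(186.1224744375361))
```

View pics/w2.png

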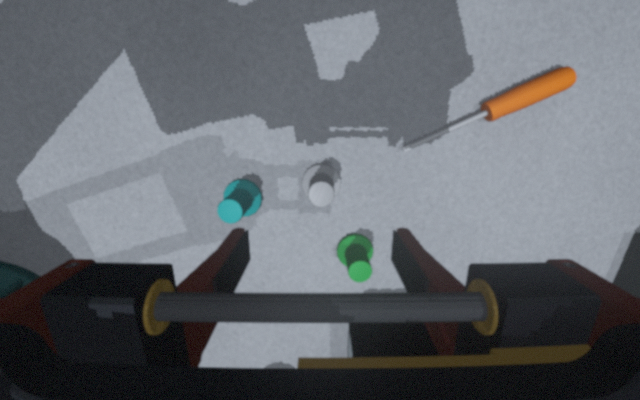

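The wrist view shows the post's stem top at about (321,192) and its foot at (318,180), with turquoise at (232,208) and green at (358,270). The post is clear to grasp.

Run:
```python
from h import *
d=grab("wrist"); f=d["frame"]; g=cv2.cvtColor(f,cv2.COLOR_RGB2GRAY)
c=g[155:215,295:345]; m=(c>190).astype(np.uint8)
N,l,s,ce=cv2.connectedComponentsWithStats(m)
for i in range(1,N):
    if s[i,4]>60: print(s[i],ce[i]+[295,155],onz(d,*(ce[i]+[295,155]),.058))
p=onz(d,321,192,.058);print(p,onz(d,318.5,181,.006))
for t in [(p[0],p[1],.24)]: planw([(t,0,3)])
```

```text
[0.44357215 0.28086896 0.058     ] [0.44070405 0.28088504 0.006     ]
(np.float64(0.4435721458357084), np.float64(0.2808689570484483), 0.24)
   [0.001, -0.0, 0.0415] 0.0
   [0.001, -0.0, 0.0415] 0.0
   [0.001, -0.0, 0.0415] 0.0
```

Request:
jog_arm:
  force: 25
  motion:
    - {"dx": 0.0, "dy": 0, "dz": 0.04, "ax": 0, "ay": 0, "az": 0, "fingers": 0.0878}
    - {"dx": 0, "dy": 0, "dz": 0.04, "ax": 0, "ay": 0, "az": 0, "fingers": 0.0878}
    - {"dx": 0, "dy": 0, "dz": 0.04, "ax": 0, "ay": 0, "az": 0, "fingers": 0.0878}
    - {"dx": 0, "dy": 0, "dz": 0.034, "ax": 0, "ay": 0, "az": 0, "fingers": 0.0878}
    - {"dx": 0, "dy": 0, "dz": 0, "ax": 0, "ay": 0, "az": 0, "fingers": 0.06}
    - {"dx": 0, "dy": 0, "dz": 0, "ax": 0, "ay": 0, "az": 0, "fingers": 0.02}
    - {"dx": 0, "dy": 0, "dz": 0, "ax": 0, "ay": 0, "az": 0, "fingers": 0.02}
    - {"dx": 0, "dy": 0, "dz": 0, "ax": 0, "ay": 0, "az": 0, "fingers": 0.02}
    - {"dx": 0, "dy": 0, "dz": 0, "ax": 0, "ay": 0, "az": 0, "fingers": 0.02}
    - {"dx": 0, "dy": 0, "dz": 0, "ax": 0, "ay": 0, "az": 0, "fingers": 0.02}

```text
time: 4.38
ee_pos: [0.4439, 0.2778, 0.2108]
tcp_rot: [0.0, 0.669, 0.743, 0.0]
contact_force: [0.0, -0.2, 1.0]
opening: 0.0312
finger_force: 0.0
```

Run:
```python
from h import *
o=robot.get_obs(); print(o["ee_pos"],o["opening"],o["finger_force"],o["contact_force"],o["time"])
b=np.load("bay.npz");y=float(b["yaw"]);t=b["t"]
P=lambda v:tuple(np.r_[t+[-np.sin(y)*v,np.cos(y)*v]].round(4))
q=P(.025);print(q)
e=o["ee_pos"]; zt=e[2]
planw([((e[0],e[1],.35),0,3),((*q,.35),0,8),((*q,.24),0,3),((*q,zt+.012),0,1)])
```

```text
[0.443943   0.2777807  0.21078714] 0.031231503038251403 0.0 [ 0.03251101 -0.24586419  1.00812484] 4.375
(np.float64(0.6173), np.float64(0.0054))
(np.float64(0.4439430034896639), np.float64(0.2777807035382505), 0.35)
   [0.0, 0.0, -0.0464] 0.0
   [0.0, 0.0, -0.0464] 0.0
   [0.0, 0.0, -0.0464] 0.0
(np.float64(0.6173), np.float64(0.0054), 0.35)
   [-0.0361, 0.018, -0.0] 0.0
   [-0.0361, 0.018, -0.0] 0.0
   [-0.0361, 0.018, -0.0] 0.0
   [-0.0361, 0.018, -0.0] 0.0
   [-0.0361, 0.018, -0.0] 0.0
   [-0.0361, 0.018, -0.0] 0.0
   [-0.0361, 0.018, -0.0] 0.0
   [-0.0361, 0.018, -0.0] 0.0
(np.float64(0.6173), np.float64(0.0054), 0.24)
   [-0.0, -0.0, 0.0367] 0.0
   [-0.0, -0.0, 0.0367] 0.0
   [-0.0, -0.0, 0.0367] 0.0
(np.float64(0.6173), np.float64(0.0054), np.float64(0.22278713614222984))
   [-0.0, -0.0, 0.0172] 0.0
```

Request:
jog_arm:
  force: 25
  motion:
    - {"dx": 0, "dy": 0, "dz": 0, "ax": 0, "ay": 0, "az": 0, "fingers": 0.015}
    - {"dx": 0, "dy": 0, "dz": 0, "ax": 0, "ay": 0, "az": 0, "fingers": 0.015}
    - {"dx": 0, "dy": 0, "dz": 0, "ax": 0, "ay": 0, "az": 0, "fingers": 0.015}
    - {"dx": 0, "dy": 0, "dz": -0.02, "ax": 0, "ay": 0, "az": 0, "fingers": 0.015}

```text
time: 4.88
ee_pos: [0.4432, 0.2773, 0.2293]
tcp_rot: [-0.001, 0.669, 0.743, -0.002]
contact_force: [-0.3, 0.6, -2.3]
opening: 0.0275
finger_force: 25.0
```

Gripped (27.5 mm opening, 25 N). Next: lift, carry across and lower.

Request:
jog_arm:
  motion:
    - {"dx": 0, "dy": 0, "dz": -0.04, "ax": 0, "ay": 0, "az": 0, "fingers": 0.015}
    - {"dx": 0, "dy": 0, "dz": -0.04, "ax": 0, "ay": 0, "az": 0, "fingers": 0.015}
    - {"dx": 0, "dy": 0, "dz": -0.04, "ax": 0, "ay": 0, "az": 0, "fingers": 0.015}
    - {"dx": -0.036, "dy": 0.018, "dz": 0, "ax": 0, "ay": 0, "az": 0, "fingers": 0.015}
    - {"dx": -0.036, "dy": 0.018, "dz": 0, "ax": 0, "ay": 0, "az": 0, "fingers": 0.015}
    - {"dx": -0.036, "dy": 0.018, "dz": 0, "ax": 0, "ay": 0, "az": 0, "fingers": 0.015}
    - {"dx": -0.036, "dy": 0.018, "dz": 0, "ax": 0, "ay": 0, "az": 0, "fingers": 0.015}
    - {"dx": -0.036, "dy": 0.018, "dz": 0, "ax": 0, "ay": 0, "az": 0, "fingers": 0.015}
    - {"dx": -0.036, "dy": 0.018, "dz": 0, "ax": 0, "ay": 0, "az": 0, "fingers": 0.015}
    - {"dx": -0.036, "dy": 0.018, "dz": 0, "ax": 0, "ay": 0, "az": 0, "fingers": 0.015}
    - {"dx": -0.036, "dy": 0.018, "dz": 0, "ax": 0, "ay": 0, "az": 0, "fingers": 0.015}
    - {"dx": 0, "dy": 0, "dz": 0, "ax": 0, "ay": 0, "az": 0, "fingers": 0.015}

```text
time: 6.38
ee_pos: [0.6186, 0.0037, 0.3497]
tcp_rot: [0.0, 0.67, 0.742, -0.0]
contact_force: [0.9, -0.4, -1.7]
opening: 0.0275
finger_force: 25.0
```

Run:
```python
from h import *
d=grab("wrist","w3.png"); o=robot.get_obs()
print(o["ee_pos"],o["opening"],o["finger_force"],o["contact_force"],o["time"])
b=np.load("bay.npz");y=float(b["yaw"]);t=b["t"]
Rb=np.array([[np.cos(y),-np.sin(y)],[np.sin(y),np.cos(y)]])
print("bay",Rb.T@(o["ee_pos"][:2]-t))
planw([((.6173,.0054,.35),0,1)])
```

```text
[0.61741131 0.0051389  0.3494996 ] 0.027272033770758323 24.99933127546683 [ 0.34819373  0.39186229 -1.83856045] 6.425
bay [0.0001023  0.02472878]
(0.6173, 0.0054, 0.35)
   [0.0003, -0.0001, -0.0005] 0.0
```

View pics/w3.png

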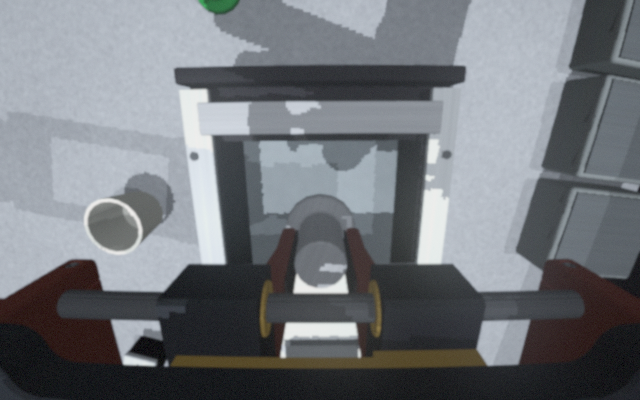

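The post hangs upright and centred in the fingers at (320,230), over the open chamber between the bar (y≈118) and the hatch. I'll lower it.

Request:
jog_arm:
  motion:
    - {"dx": 0, "dy": 0, "dz": 0.04, "ax": 0, "ay": 0, "az": 0, "fingers": 0.015}
    - {"dx": 0, "dy": 0, "dz": 0.04, "ax": 0, "ay": 0, "az": 0, "fingers": 0.015}
    - {"dx": 0, "dy": 0, "dz": 0.03, "ax": 0, "ay": 0, "az": 0, "fingers": 0.015}
    - {"dx": 0, "dy": 0, "dz": 0.012, "ax": 0, "ay": 0, "az": 0, "fingers": 0.015}
    - {"dx": 0, "dy": 0, "dz": 0.003, "ax": 0, "ay": 0, "az": 0, "fingers": 0.015}
    - {"dx": 0, "dy": 0, "dz": 0, "ax": 0, "ay": 0, "az": 0, "fingers": 0.015}

```text
time: 7.18
ee_pos: [0.6176, 0.0065, 0.2264]
tcp_rot: [0.001, 0.669, 0.743, 0.0]
contact_force: [0.6, 1.1, -2.2]
opening: 0.0275
finger_force: 25.0
```

Request:
jog_arm:
  motion:
    - {"dx": 0, "dy": 0, "dz": 0.003, "ax": 0, "ay": 0, "az": 0, "fingers": 0.015}
    - {"dx": 0, "dy": 0, "dz": 0.001, "ax": 0, "ay": 0, "az": 0, "fingers": 0.015}
    - {"dx": 0, "dy": 0, "dz": 0, "ax": 0, "ay": 0, "az": 0, "fingers": 0.015}

```text
time: 7.55
ee_pos: [0.6172, 0.0062, 0.2217]
tcp_rot: [0.0, 0.669, 0.743, 0.0]
contact_force: [-0.2, 0.0, -2.3]
opening: 0.0276
finger_force: 25.0
```

Request:
jog_arm:
  motion:
    - {"dx": 0, "dy": 0, "dz": 0.001, "ax": 0, "ay": 0, "az": 0, "fingers": 0.015}
    - {"dx": 0, "dy": 0, "dz": 0.001, "ax": 0, "ay": 0, "az": 0, "fingers": 0.015}
    - {"dx": 0, "dy": 0, "dz": 0, "ax": 0, "ay": 0, "az": 0, "fingers": 0.015}

```text
time: 7.92
ee_pos: [0.6172, 0.0062, 0.2206]
tcp_rot: [0.0, 0.669, 0.743, 0.0]
contact_force: [-2.7, -0.2, 8.7]
opening: 0.0275
finger_force: 25.0
```

Request:
jog_arm:
  motion:
    - {"dx": 0, "dy": 0, "dz": -0.0008, "ax": 0, "ay": 0, "az": 0, "fingers": 0.06}
    - {"dx": 0, "dy": 0, "dz": 0, "ax": 0, "ay": 0, "az": 0, "fingers": 0.06}
    - {"dx": 0, "dy": 0, "dz": 0, "ax": 0, "ay": 0, "az": 0, "fingers": 0.06}
    - {"dx": 0, "dy": 0, "dz": 0, "ax": 0, "ay": 0, "az": 0, "fingers": 0.06}
    - {"dx": 0, "dy": 0, "dz": -0.02, "ax": 0, "ay": 0, "az": 0, "fingers": 0.06}
    - {"dx": 0, "dy": 0, "dz": -0.04, "ax": 0, "ay": 0, "az": 0, "fingers": 0.06}
    - {"dx": 0, "dy": 0, "dz": -0.04, "ax": 0, "ay": 0, "az": 0, "fingers": 0.06}
    - {"dx": 0, "dy": 0, "dz": -0.04, "ax": 0, "ay": 0, "az": 0, "fingers": 0.06}
    - {"dx": 0, "dy": 0, "dz": 0, "ax": 0, "ay": 0, "az": 0, "fingers": 0.0}

```text
time: 9.05
ee_pos: [0.6184, 0.0062, 0.3638]
tcp_rot: [0.003, 0.669, 0.743, 0.002]
contact_force: [-0.9, 0.4, -0.6]
opening: 0.0535
finger_force: 0.0
```

Run:
```python
from h import *
d=grab("wrist","w4.png"); o=robot.get_obs()
print(o["ee_pos"],o["opening"],o["contact_force"],o["time"])
b=np.load("bay.npz");y=float(b["yaw"]);t=b["t"]
P=lambda u,v:t+np.array([np.cos(y)*u-np.sin(y)*v,np.sin(y)*u+np.cos(y)*v])
q=P(0,-.164)
print("post proj",proj(d,[*P(0,.025),.068]))
planw([((*q,o["ee_pos"][2]),0,5),((*q,.287),0,2)])
```

```text
[0.61757332 0.0062223  0.36161339] 0.04942047640992877 [ 0.69933417 -0.37409138 -0.21589279] 9.1
post proj (np.float64(317.1130397297261), np.float64(196.98575172619223))
(np.float64(0.6375996590475952), np.float64(-0.18250703148296826), np.float64(0.3616133942111741))
   [-0.038, 0.0001, 0.0] 0.0
   [-0.038, 0.0001, 0.0] 0.0
   [-0.038, 0.0001, 0.0] 0.0
   [-0.038, 0.0001, 0.0] 0.0
   [-0.038, 0.0001, 0.0] 0.0
(np.float64(0.6375996590475952), np.float64(-0.18250703148296826), 0.287)
   [0.0, -0.0001, 0.0373] 0.0
   [0.0, -0.0001, 0.0373] 0.0
```

View pics/w4.png

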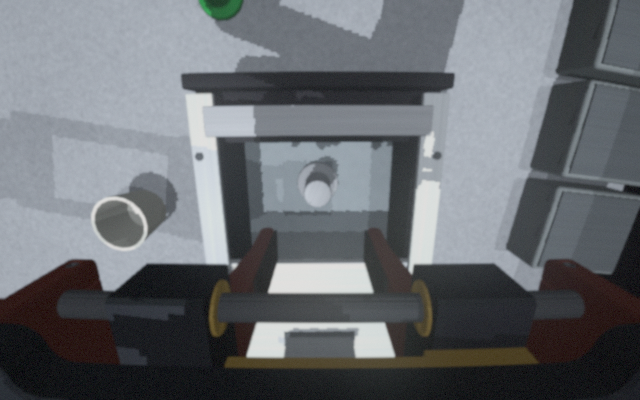

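The post stands upright on the chamber floor, with its stem top at (318,193) and its foot at (317,178). Now to get behind the tab with the fingers closed.

Request:
jog_arm:
  force: 20
  motion:
    - {"dx": -0.038, "dy": 0, "dz": 0, "ax": 0, "ay": 0, "az": 0, "fingers": 0}
    - {"dx": -0.038, "dy": 0, "dz": 0, "ax": 0, "ay": 0, "az": 0, "fingers": 0}
    - {"dx": -0.038, "dy": 0, "dz": 0, "ax": 0, "ay": 0, "az": 0, "fingers": 0}
    - {"dx": -0.038, "dy": 0, "dz": 0, "ax": 0, "ay": 0, "az": 0, "fingers": 0}
    - {"dx": -0.038, "dy": 0, "dz": 0, "ax": 0, "ay": 0, "az": 0, "fingers": 0}
    - {"dx": 0, "dy": 0, "dz": 0, "ax": 0, "ay": 0, "az": 0, "fingers": 0}
    - {"dx": 0, "dy": 0, "dz": 0.037, "ax": 0, "ay": 0, "az": 0, "fingers": 0}
    - {"dx": 0, "dy": 0, "dz": 0.025, "ax": 0, "ay": 0, "az": 0, "fingers": 0}
    - {"dx": 0, "dy": 0, "dz": 0.013, "ax": 0, "ay": 0, "az": 0, "fingers": 0}
    - {"dx": 0, "dy": 0, "dz": 0, "ax": 0, "ay": 0, "az": 0, "fingers": 0}

```text
time: 10.35
ee_pos: [0.6364, -0.1819, 0.2838]
tcp_rot: [-0.002, 0.669, 0.743, -0.0]
contact_force: [-0.3, 0.6, -0.5]
opening: 0.0007
finger_force: 0.0
```

Request:
jog_arm:
  motion:
    - {"dx": 0.003, "dy": 0, "dz": 0, "ax": 0, "ay": 0, "az": 0, "fingers": 0}
    - {"dx": 0.003, "dy": 0, "dz": 0, "ax": 0, "ay": 0, "az": 0, "fingers": 0}
    - {"dx": 0.003, "dy": 0, "dz": 0, "ax": 0, "ay": 0, "az": 0, "fingers": 0}
    - {"dx": 0.003, "dy": 0, "dz": 0, "ax": 0, "ay": 0, "az": 0, "fingers": 0}
    - {"dx": 0.003, "dy": 0, "dz": 0, "ax": 0, "ay": 0, "az": 0, "fingers": 0}
    - {"dx": 0.003, "dy": 0, "dz": 0, "ax": 0, "ay": 0, "az": 0, "fingers": 0}
    - {"dx": 0.003, "dy": 0, "dz": 0, "ax": 0, "ay": 0, "az": 0, "fingers": 0}
    - {"dx": 0.003, "dy": 0, "dz": 0, "ax": 0, "ay": 0, "az": 0, "fingers": 0}

```text
time: 11.35
ee_pos: [0.6344, -0.1587, 0.2852]
tcp_rot: [-0.0, 0.669, 0.743, 0.0]
contact_force: [0.8, 0.0, -0.4]
opening: 0.0001
finger_force: 0.0
```

Request:
jog_arm:
  motion:
    - {"dx": 0.003, "dy": 0, "dz": 0, "ax": 0, "ay": 0, "az": 0, "fingers": 0}
    - {"dx": 0.003, "dy": 0, "dz": 0, "ax": 0, "ay": 0, "az": 0, "fingers": 0}
    - {"dx": 0.003, "dy": 0, "dz": 0, "ax": 0, "ay": 0, "az": 0, "fingers": 0}

```text
time: 11.72
ee_pos: [0.6335, -0.1499, 0.2852]
tcp_rot: [0.0, 0.669, 0.743, -0.0]
contact_force: [-0.4, -1.8, -1.0]
opening: 0.0005
finger_force: 1.2
```

Request:
jog_arm:
  motion:
    - {"dx": 0.003, "dy": 0, "dz": 0, "ax": 0, "ay": 0, "az": 0, "fingers": 0}
    - {"dx": 0.003, "dy": 0, "dz": 0, "ax": 0, "ay": 0, "az": 0, "fingers": 0}
    - {"dx": 0.003, "dy": 0, "dz": 0, "ax": 0, "ay": 0, "az": 0, "fingers": 0}

```text
time: 12.1
ee_pos: [0.6325, -0.1407, 0.2852]
tcp_rot: [-0.0, 0.669, 0.743, -0.0]
contact_force: [0.4, -1.0, -1.5]
opening: 0.0004
finger_force: 1.1
```

Request:
jog_arm:
  motion:
    - {"dx": 0.005, "dy": 0, "dz": 0, "ax": 0, "ay": 0, "az": 0, "fingers": 0}
    - {"dx": 0.008, "dy": 0, "dz": 0, "ax": 0, "ay": 0, "az": 0, "fingers": 0}
    - {"dx": 0.008, "dy": 0, "dz": 0, "ax": 0, "ay": 0, "az": 0, "fingers": 0}
    - {"dx": 0.008, "dy": 0, "dz": 0, "ax": 0, "ay": 0, "az": 0, "fingers": 0}
    - {"dx": 0.008, "dy": 0, "dz": 0, "ax": 0, "ay": 0, "az": 0, "fingers": 0}
    - {"dx": 0.008, "dy": 0, "dz": 0, "ax": 0, "ay": 0, "az": 0, "fingers": 0}
    - {"dx": 0.008, "dy": 0, "dz": 0, "ax": 0, "ay": 0, "az": 0, "fingers": 0}
    - {"dx": 0.008, "dy": 0, "dz": 0, "ax": 0, "ay": 0, "az": 0, "fingers": 0}
    - {"dx": 0.008, "dy": 0, "dz": 0, "ax": 0, "ay": 0, "az": 0, "fingers": 0}
    - {"dx": 0.006, "dy": 0, "dz": 0, "ax": 0, "ay": 0, "az": 0, "fingers": 0}
    - {"dx": 0.003, "dy": 0, "dz": 0, "ax": 0, "ay": 0, "az": 0, "fingers": 0}
    - {"dx": 0.003, "dy": 0, "dz": 0, "ax": 0, "ay": 0, "az": 0, "fingers": 0}

```text
time: 13.6
ee_pos: [0.6241, -0.0603, 0.2853]
tcp_rot: [-0.0, 0.669, 0.743, -0.0]
contact_force: [0.5, -2.3, -1.7]
opening: 0.0004
finger_force: 1.1
```

Run:
```python
from h import *
d=grab("top"); o=robot.get_obs(); e=o["ee_pos"]
b=np.load("bay.npz");y=float(b["yaw"]);t=b["t"]
Rb=np.array([[np.cos(y),-np.sin(y)],[np.sin(y),np.cos(y)]])
print(o["time"],o["contact_force"],"tcp bay",Rb.T@(e[:2]-t))
a=cv2.resize(d["frame"][80:220,280:500],None,fx=3.6,fy=3.6,interpolation=cv2.INTER_CUBIC)
cv2.imwrite("pics/top2.png",a[:,:,::-1])
```

```text
13.65 [ 0.34167479 -1.3745211  -0.55424604] tcp bay [-0.0002574  -0.04076237]
```

View pics/top2.png

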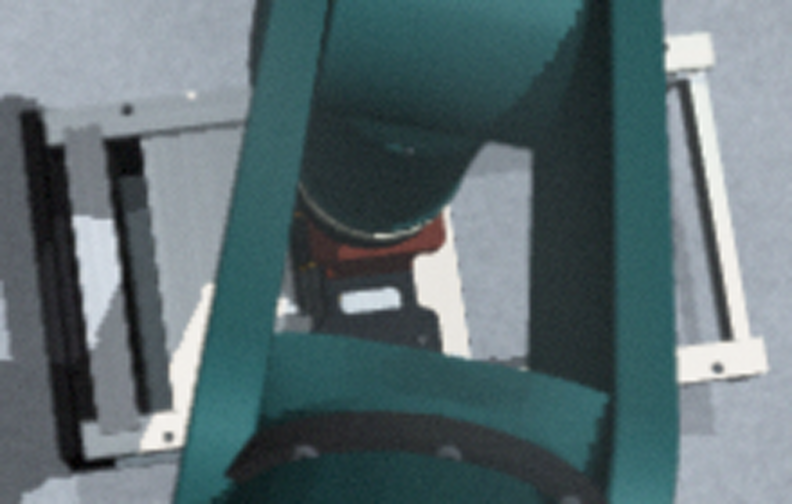

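The top crop shows the hatch's front edge at (142,137)–(168,412) and the bar face at (103,125)–(138,430), so about 20 mm is left. I'll creep now.

Request:
jog_arm:
  motion:
    - {"dx": 0.003, "dy": 0, "dz": 0, "ax": 0, "ay": 0, "az": 0, "fingers": 0}
    - {"dx": 0.003, "dy": 0, "dz": 0, "ax": 0, "ay": 0, "az": 0, "fingers": 0}
    - {"dx": 0.002, "dy": 0, "dz": 0, "ax": 0, "ay": 0, "az": 0, "fingers": 0}
    - {"dx": 0.001, "dy": 0, "dz": 0, "ax": 0, "ay": 0, "az": 0, "fingers": 0}

```text
time: 14.15
ee_pos: [0.6232, -0.0513, 0.2853]
tcp_rot: [-0.0, 0.669, 0.743, 0.0]
contact_force: [-0.2, -2.7, -0.7]
opening: 0.0005
finger_force: 1.2
```

Request:
jog_arm:
  motion:
    - {"dx": 0.001, "dy": 0, "dz": 0, "ax": 0, "ay": 0, "az": 0, "fingers": 0}
    - {"dx": 0.001, "dy": 0, "dz": 0, "ax": 0, "ay": 0, "az": 0, "fingers": 0}
    - {"dx": 0.001, "dy": 0, "dz": 0, "ax": 0, "ay": 0, "az": 0, "fingers": 0}

```text
time: 14.52
ee_pos: [0.6229, -0.0484, 0.2853]
tcp_rot: [0.0, 0.669, 0.743, 0.0]
contact_force: [0.5, -2.6, -0.8]
opening: 0.0007
finger_force: 1.3
```

Request:
jog_arm:
  motion:
    - {"dx": 0.001, "dy": 0, "dz": 0, "ax": 0, "ay": 0, "az": 0, "fingers": 0}
    - {"dx": 0.001, "dy": 0, "dz": 0, "ax": 0, "ay": 0, "az": 0, "fingers": 0}

```text
time: 14.78
ee_pos: [0.6227, -0.0464, 0.2853]
tcp_rot: [-0.0, 0.669, 0.743, 0.0]
contact_force: [-0.1, -3.3, -0.8]
opening: 0.0001
finger_force: 1.3
```

Request:
jog_arm:
  motion:
    - {"dx": 0.001, "dy": 0, "dz": 0, "ax": 0, "ay": 0, "az": 0, "fingers": 0}
    - {"dx": 0.001, "dy": 0, "dz": 0, "ax": 0, "ay": 0, "az": 0, "fingers": 0}

```text
time: 15.02
ee_pos: [0.6225, -0.0444, 0.2853]
tcp_rot: [-0.0, 0.669, 0.743, 0.0]
contact_force: [0.8, -2.8, -0.7]
opening: 0.0005
finger_force: 1.3
```

Request:
jog_arm:
  motion:
    - {"dx": 0.001, "dy": 0, "dz": 0, "ax": 0, "ay": 0, "az": 0, "fingers": 0}
    - {"dx": 0.001, "dy": 0, "dz": 0, "ax": 0, "ay": 0, "az": 0, "fingers": 0}

```text
time: 15.28
ee_pos: [0.6225, -0.0431, 0.2855]
tcp_rot: [0.001, 0.669, 0.743, -0.0]
contact_force: [-0.1, -5.8, -0.6]
opening: 0.0003
finger_force: 3.2
```

Request:
jog_arm:
  motion:
    - {"dx": 0.001, "dy": 0, "dz": 0, "ax": 0, "ay": 0, "az": 0, "fingers": 0}
    - {"dx": 0.001, "dy": 0, "dz": 0, "ax": 0, "ay": 0, "az": 0, "fingers": 0}

```text
time: 15.52
ee_pos: [0.6224, -0.0415, 0.2856]
tcp_rot: [0.001, 0.669, 0.743, -0.0]
contact_force: [0.8, -7.8, 0.5]
opening: 0.0007
finger_force: 4.0
```

Request:
jog_arm:
  motion:
    - {"dx": 0.001, "dy": 0, "dz": 0, "ax": 0, "ay": 0, "az": 0, "fingers": 0}
    - {"dx": 0.001, "dy": 0, "dz": 0, "ax": 0, "ay": 0, "az": 0, "fingers": 0}

```text
time: 15.78
ee_pos: [0.6223, -0.0398, 0.2857]
tcp_rot: [0.001, 0.669, 0.743, -0.001]
contact_force: [-0.4, -9.5, 0.1]
opening: 0.0003
finger_force: 4.7
```

Request:
jog_arm:
  motion:
    - {"dx": 0.001, "dy": 0, "dz": 0, "ax": 0, "ay": 0, "az": 0, "fingers": 0}

```text
time: 15.9
ee_pos: [0.6222, -0.039, 0.2857]
tcp_rot: [0.002, 0.669, 0.743, -0.001]
contact_force: [-0.3, -8.0, -2.6]
opening: 0.0005
finger_force: 4.3
```

Request:
jog_arm:
  motion:
    - {"dx": 0.0005, "dy": 0, "dz": 0, "ax": 0, "ay": 0, "az": 0, "fingers": 0}
    - {"dx": 0, "dy": 0, "dz": 0, "ax": 0, "ay": 0, "az": 0, "fingers": 0}

```text
time: 16.15
ee_pos: [0.6221, -0.0384, 0.2855]
tcp_rot: [0.001, 0.669, 0.743, -0.001]
contact_force: [0.2, -9.3, -1.2]
opening: 0.0005
finger_force: 4.7
```

Request:
jog_arm:
  motion:
    - {"dx": 0.0005, "dy": 0, "dz": 0, "ax": 0, "ay": 0, "az": 0, "fingers": 0}
    - {"dx": 0, "dy": 0, "dz": 0, "ax": 0, "ay": 0, "az": 0, "fingers": 0}

```text
time: 16.4
ee_pos: [0.6221, -0.0381, 0.2855]
tcp_rot: [0.002, 0.669, 0.743, -0.001]
contact_force: [1.4, -10.0, -1.3]
opening: 0.0005
finger_force: 4.9
```

Request:
jog_arm:
  motion:
    - {"dx": 0.0004, "dy": 0, "dz": 0, "ax": 0, "ay": 0, "az": 0, "fingers": 0}
    - {"dx": 0, "dy": 0, "dz": 0, "ax": 0, "ay": 0, "az": 0, "fingers": 0}

```text
time: 16.65
ee_pos: [0.6221, -0.0377, 0.2855]
tcp_rot: [0.002, 0.669, 0.743, -0.001]
contact_force: [0.4, -10.1, -1.4]
opening: 0.0006
finger_force: 5.1
```

Request:
jog_arm:
  motion:
    - {"dx": 0.0004, "dy": 0, "dz": 0, "ax": 0, "ay": 0, "az": 0, "fingers": 0}
    - {"dx": 0, "dy": 0, "dz": 0, "ax": 0, "ay": 0, "az": 0, "fingers": 0}

```text
time: 16.9
ee_pos: [0.622, -0.0374, 0.2856]
tcp_rot: [0.002, 0.669, 0.743, -0.001]
contact_force: [0.7, -10.5, -0.0]
opening: 0.0005
finger_force: 5.2
```

Request:
jog_arm:
  motion:
    - {"dx": 0.0004, "dy": 0, "dz": 0, "ax": 0, "ay": 0, "az": 0, "fingers": 0}
    - {"dx": 0, "dy": 0, "dz": 0, "ax": 0, "ay": 0, "az": 0, "fingers": 0}

```text
time: 17.15
ee_pos: [0.622, -0.0373, 0.2856]
tcp_rot: [0.002, 0.669, 0.743, -0.001]
contact_force: [1.1, -10.6, -1.7]
opening: 0.0004
finger_force: 5.8
```

Request:
jog_arm:
  motion:
    - {"dx": 0.0004, "dy": 0, "dz": 0, "ax": 0, "ay": 0, "az": 0, "fingers": 0}
    - {"dx": 0, "dy": 0, "dz": 0, "ax": 0, "ay": 0, "az": 0, "fingers": 0}

```text
time: 17.4
ee_pos: [0.622, -0.0371, 0.2857]
tcp_rot: [0.002, 0.669, 0.743, -0.001]
contact_force: [0.5, -12.7, -0.1]
opening: 0.0003
finger_force: 6.4
```

Request:
jog_arm:
  motion:
    - {"dx": 0.0003, "dy": 0, "dz": 0, "ax": 0, "ay": 0, "az": 0, "fingers": 0}
    - {"dx": 0, "dy": 0, "dz": 0, "ax": 0, "ay": 0, "az": 0, "fingers": 0}

```text
time: 17.65
ee_pos: [0.622, -0.037, 0.2857]
tcp_rot: [0.002, 0.669, 0.743, -0.001]
contact_force: [1.5, -14.1, -0.8]
opening: 0.0007
finger_force: 6.9
```

Request:
jog_arm:
  motion:
    - {"dx": 0.0003, "dy": 0, "dz": 0, "ax": 0, "ay": 0, "az": 0, "fingers": 0}
    - {"dx": 0, "dy": 0, "dz": 0, "ax": 0, "ay": 0, "az": 0, "fingers": 0}

```text
time: 17.9
ee_pos: [0.622, -0.0369, 0.2858]
tcp_rot: [0.002, 0.669, 0.743, -0.001]
contact_force: [0.4, -15.5, -1.6]
opening: 0.0003
finger_force: 7.3
```

Request:
jog_arm:
  motion:
    - {"dx": -0.0015, "dy": 0, "dz": 0, "ax": 0, "ay": 0, "az": 0, "fingers": 0}
    - {"dx": -0.001, "dy": 0, "dz": 0, "ax": 0, "ay": 0, "az": 0, "fingers": 0}
    - {"dx": 0, "dy": 0, "dz": 0, "ax": 0, "ay": 0, "az": 0, "fingers": 0}

```text
time: 18.27
ee_pos: [0.622, -0.038, 0.2854]
tcp_rot: [0.001, 0.669, 0.743, -0.001]
contact_force: [0.3, -7.7, -1.1]
opening: 0.0004
finger_force: 4.1
```

Request:
jog_arm:
  motion:
    - {"dx": -0.001, "dy": 0, "dz": 0, "ax": 0, "ay": 0, "az": 0, "fingers": 0}
    - {"dx": 0, "dy": 0, "dz": 0, "ax": 0, "ay": 0, "az": 0, "fingers": 0}

```text
time: 18.52
ee_pos: [0.6221, -0.0388, 0.2853]
tcp_rot: [0.001, 0.669, 0.743, -0.0]
contact_force: [0.6, -6.3, -1.5]
opening: 0.0004
finger_force: 3.5
```

Request:
jog_arm:
  motion:
    - {"dx": -0.001, "dy": 0, "dz": 0, "ax": 0, "ay": 0, "az": 0, "fingers": 0}
    - {"dx": 0, "dy": 0, "dz": 0, "ax": 0, "ay": 0, "az": 0, "fingers": 0}

```text
time: 18.77
ee_pos: [0.6221, -0.0395, 0.2853]
tcp_rot: [0.001, 0.669, 0.743, -0.0]
contact_force: [1.1, -6.2, -1.6]
opening: 0.0005
finger_force: 3.1
```

Request:
jog_arm:
  motion:
    - {"dx": -0.001, "dy": 0, "dz": 0, "ax": 0, "ay": 0, "az": 0, "fingers": 0}
    - {"dx": -0.001, "dy": 0, "dz": 0, "ax": 0, "ay": 0, "az": 0, "fingers": 0}
    - {"dx": 0, "dy": 0, "dz": 0, "ax": 0, "ay": 0, "az": 0, "fingers": 0}

```text
time: 19.15
ee_pos: [0.6219, -0.0404, 0.2852]
tcp_rot: [-0.001, 0.669, 0.743, 0.0]
contact_force: [-0.9, -0.3, 0.1]
opening: 0.0008
finger_force: 0.0
```

Request:
jog_arm:
  motion:
    - {"dx": -0.001, "dy": 0, "dz": 0, "ax": 0, "ay": 0, "az": 0, "fingers": 0}
    - {"dx": -0.001, "dy": 0, "dz": 0, "ax": 0, "ay": 0, "az": 0, "fingers": 0}
    - {"dx": 0, "dy": 0, "dz": 0, "ax": 0, "ay": 0, "az": 0, "fingers": 0}

```text
time: 19.52
ee_pos: [0.6223, -0.0428, 0.2853]
tcp_rot: [-0.0, 0.669, 0.743, 0.0]
contact_force: [-0.7, -0.6, -0.3]
opening: 0.0008
finger_force: 0.0
```

Request:
jog_arm:
  motion:
    - {"dx": -0.008, "dy": 0, "dz": 0, "ax": 0, "ay": 0, "az": 0, "fingers": 0}
    - {"dx": -0.003, "dy": 0, "dz": -0.03, "ax": 0, "ay": 0, "az": 0, "fingers": 0}
    - {"dx": 0, "dy": 0, "dz": -0.05, "ax": 0, "ay": 0, "az": 0, "fingers": 0}
    - {"dx": -0.04, "dy": 0.0, "dz": -0.02, "ax": 0, "ay": 0, "az": 0, "fingers": 0}
    - {"dx": -0.05, "dy": 0, "dz": 0, "ax": 0, "ay": 0, "az": 0, "fingers": 0}
    - {"dx": -0.05, "dy": 0, "dz": 0, "ax": 0, "ay": 0, "az": 0, "fingers": 0}
    - {"dx": -0.05, "dy": -0.01, "dz": 0, "ax": 0, "ay": 0, "az": 0, "fingers": 0}
    - {"dx": -0.05, "dy": -0.01, "dz": 0, "ax": 0, "ay": 0, "az": 0, "fingers": 0}
    - {"dx": -0.05, "dy": -0.01, "dz": 0, "ax": 0, "ay": 0, "az": 0, "fingers": 0}
    - {"dx": -0.05, "dy": -0.01, "dz": 0, "ax": 0, "ay": 0, "az": 0, "fingers": 0}
    - {"dx": -0.04, "dy": -0.01, "dz": 0, "ax": 0, "ay": 0, "az": 0, "fingers": 0}
    - {"dx": 0, "dy": 0, "dz": 0, "ax": 0, "ay": 0, "az": 0, "fingers": 0}

```text
time: 21.02
ee_pos: [0.6119, -0.4407, 0.3846]
tcp_rot: [0.0, 0.671, 0.742, -0.0]
contact_force: [0.8, 0.0, -1.0]
opening: 0.0003
finger_force: 0.0
```

Run:
```python
from h import *
d=grab("top"); s=grab("scene")
a=cv2.resize(d["frame"][85:215,285:497],(800,490),interpolation=cv2.INTER_CUBIC)[:300]
b=cv2.resize(s["frame"][165:305,110:350],(514,300),interpolation=cv2.INTER_CUBIC)
c=np.zeros((600,800,3),np.uint8); a2=cv2.resize(d["frame"][85:215,285:497],(489,300),interpolation=cv2.INTER_CUBIC)
c[:300,:489]=a2; c[300:,:514]=b
cv2.imwrite("pics/fin.png",c[:,:,::-1]); print(robot.get_obs()["time"])
```

```text
21.125
```

View pics/fin.png

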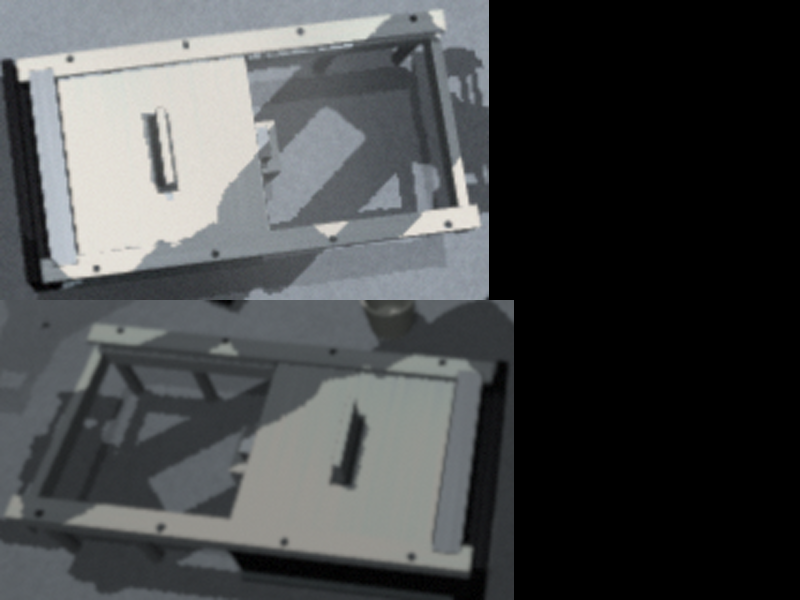

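The top view shows the hatch closed up to the bar with only a thin slot, and a latch block behind its rear edge at (266,145). I'll look at the latch from close by.

Request:
jog_arm:
  motion:
    - {"dx": 0.05, "dy": 0.005, "dz": 0, "ax": 0, "ay": 0, "az": 0, "fingers": 0}
    - {"dx": 0.05, "dy": 0.005, "dz": 0, "ax": 0, "ay": 0, "az": 0, "fingers": 0}
    - {"dx": 0.05, "dy": 0.005, "dz": 0, "ax": 0, "ay": 0, "az": 0, "fingers": 0}
    - {"dx": 0.04, "dy": 0.005, "dz": 0.03, "ax": 0, "ay": 0, "az": 0, "fingers": 0}
    - {"dx": 0.02, "dy": 0, "dz": 0.03, "ax": 0, "ay": 0, "az": 0, "fingers": 0}
    - {"dx": 0, "dy": 0, "dz": 0, "ax": 0, "ay": 0, "az": 0, "fingers": 0}
    - {"dx": 0, "dy": 0, "dz": 0, "ax": 0, "ay": 0, "az": 0, "fingers": 0}

```text
time: 22.0
ee_pos: [0.6119, -0.2261, 0.3265]
tcp_rot: [0.001, 0.669, 0.743, 0.0]
contact_force: [0.4, -0.8, 0.8]
opening: 0.0003
finger_force: 0.0
```

Run:
```python
from h import *
d=grab("wrist","w5.png"); o=robot.get_obs()
b=np.load("bay.npz");y=float(b["yaw"]);t=b["t"]
P=lambda u,v:t+np.array([np.cos(y)*u-np.sin(y)*v,np.sin(y)*u+np.cos(y)*v])
print(o["ee_pos"],o["time"],[np.round(proj(d,[*P(0,v),z]),0).tolist() for v,z in [(-.095,.095),(-.097,.085),(-.097,.095),(-.109,.095),(-.109,.085)]])
```

```text
[ 0.61202277 -0.22668948  0.32684508] 22.05 [[364.0, 67.0], [362.0, 72.0], [364.0, 70.0], [363.0, 88.0], [361.0, 89.0]]
```

View pics/w5.png

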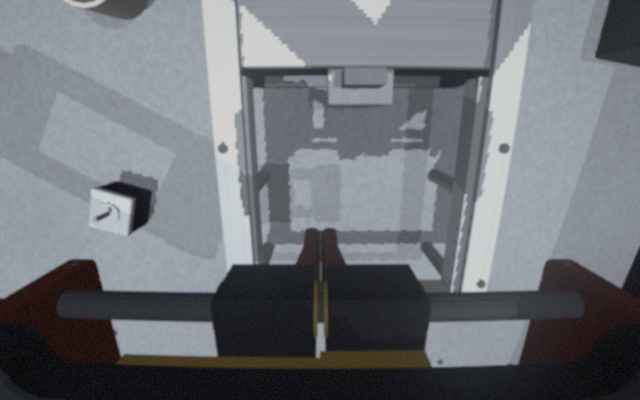

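The block, at (343–388, 66–86), shows its full 12 mm depth right behind the hatch's rear edge at row 68, so the latch is up. The arm touches nothing.

```bash
python3 -c "
from h import *
print(robot.finish_job())"
```

```text
the job is handed in; nothing more can be done
None
```

I stood the post upright in the chamber and pushed the hatch home at no more than about 15.5 N measured. In the close-up the latch is up behind the hatch. I didn't touch the motor, cup or screwdriver, and handed the job in at about 22 s.

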